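Put the colour-coded pots back in their own places, using the bench carousel

TASK

The orange, blue and yellow pots have been put back in each other's places: stand the orange pot on the orange coaster, the blue pot on the blue coaster, and the yellow pot in the yellow bay of the carousel. The grey coaster is free for parking a pot on the way, and the covered far side of the carousel can only be reached by turning it with its black knob. Keep every pot upright, leave the white and black pots standing in their own bays, and finish with everything released and still.

Things in the scene. Friction and masses are not known exactly. Their poses are not given: they have to be found in the camera images.
- pot_orange: closed orange-lidded pot of amber glass, round, 41 mm across the lid (glass 39 mm), 48 mm tall, lid from 30 to 48 mm up, about 0.09 kg; origin at the centre of its underside, z up. At the start it stands in the yellow bay of the carousel, under the clear cover. Belongs on the orange coaster.
- pot_blue: closed blue-lidded pot of amber glass, round, 41 mm across the lid (glass 39 mm), 48 mm tall, lid from 30 to 48 mm up, about 0.09 kg; origin at the centre of its underside, z up. At the start it stands on the orange coaster. Belongs on the blue coaster.
- pot_yellow: closed yellow-lidded pot of amber glass, round, 41 mm across the lid (glass 39 mm), 48 mm tall, lid from 30 to 48 mm up, about 0.09 kg; origin at the centre of its underside, z up. At the start it stands on the blue coaster. Belongs in the yellow bay.
- pot_white: closed white-lidded pot of amber glass, round, 41 mm across the lid (glass 39 mm), 48 mm tall, lid from 30 to 48 mm up, about 0.09 kg; origin at the centre of its underside, z up. Stands in the white bay of the carousel, rides along when it turns, and stays there.
- pot_black: closed black-lidded pot of amber glass, round, 41 mm across the lid (glass 39 mm), 48 mm tall, lid from 30 to 48 mm up, about 0.09 kg; origin at the centre of its underside, z up. Stands in the black bay of the carousel, rides along when it turns, and stays there.
- coaster_orange: orange round coaster fixed to the bench, 68 mm across, 4 mm thick (its top is 4 mm above its origin); origin at the centre of its underside. Home of the orange pot.
- coaster_blue: blue round coaster fixed to the bench, 68 mm across, 4 mm thick (its top is 4 mm above its origin); origin at the centre of its underside. Home of the blue pot.
- coaster_grey: grey round coaster fixed to the bench, 68 mm across, 4 mm thick (its top is 4 mm above its origin); origin at the centre of its underside. Empty at the start; a free parking spot.
- carousel: grey deck, 240 mm across; turns freely both ways about its axis, stays where left. Origin on the axis, 10 mm under its flat top (top 30 mm over the bench). Rimless bays, 62 mm discs, centred 85 mm from the axis: yellow along its own +x, white and black 120 and 240 deg counterclockwise. On the axis a 20 mm post with a round black knob, 40 mm across, 105-145 mm over the bench: grip and twist.
- stand: fixed foot of the carousel; origin on its axis at bench level. Carries a clear flat cover (102 to 106 mm over the bench) on two rear side legs over the deck's far half: from 27 to 127 mm beyond the axis (world +x), 129 mm to either side. The near half, towards the robot (-x), is open from above: a pot can be taken from a bay that points within about 30 deg of -x.
Not all that is in view belongs to the job. What is meant by the coaster_blue is not brown, and is the larger of those in its own colour.

How it is judged:
At the end, for the whole second after the job is handed in: Orange and blue pots stand on the coasters of their colours (centres within 14 mm), the yellow pot stands in the yellow bay (within 12 mm along each deck axis), the white and black pots still stand in their bays (within 18 mm), all upright, released and at rest, and the carousel is still (horizontal distance between pot_orange and coaster_orange below 0.014 m and height (world z) of each of pot_orange, pot_blue below 0.008 m and horizontal distance between pot_blue and coaster_blue below 0.014 m and x of pot_yellow in the frame of carousel between 0.073 and 0.097 m and y of pot_yellow in the frame of carousel between -0.012 and 0.012 m and z of pot_yellow in the frame of carousel between 0.005 and 0.015 m and x of pot_white in the frame of carousel between -0.0605 and -0.0245 m and y of pot_white in the frame of carousel between 0.0556 and 0.0916 m and z of pot_white in the frame of carousel between 0.005 and 0.015 m and x of pot_black in the frame of carousel between -0.0605 and -0.0245 m and y of pot_black in the frame of carousel between -0.0916 and -0.0556 m and z of pot_black in the frame of carousel between 0.005 and 0.015 m and angle between each of pot_orange, pot_blue, pot_yellow, pot_white, pot_black's own z axis and vertical below 0.1 rad and linear speed of each of pot_orange, pot_blue, pot_yellow, pot_white, pot_black below 0.02 m/s and angular speed of carousel below 0.05 rad/s); the robot touches nothing.
It fails at once if a pot was tipped over (more than about 35 deg) (angle between any of pot_orange, pot_blue, pot_yellow, pot_white, pot_black's own z axis and vertical above 0.6 rad).
It fails at once if the white or black pot fell off or was taken out of the carousel (z of any of pot_white, pot_black in the frame of carousel below -0.005 m or z of any of pot_white, pot_black in the frame of carousel above 0.04 m).
It also fails if it takes over 136 s, if anything falls off the work surface, if the arm or the gripper's body presses on something with over 40 N, if the wrist force passes 120 N, or if a joint passes its speed limit or range.

ROBOT

A 7-joint arm with a two-finger parallel gripper is mounted at the origin on the work surface. World frame = base frame: x ahead of the robot, y to its left, z up, the work surface at z = 0. Lengths are in m, angles in rad, forces in N, time in s.
With the tool pointing down it reaches from about 0.4 to 0.85 m from the base axis. Payload 10.4 kg.
Tool frame: the origin (TCP) lies on the centre line of the jaws, within the pads' length; the fingertips stand 11 mm ahead of it and the grasp point (between the pads) lies 8 mm behind it (tip_reach is the distance from the TCP to the fingertips, in m); z points along the fingers, y is the line along which they close (so a half turn about z gives the same grasp; the last joint's range is limited). The gripper opens to 85 mm and grips with 20 to 120 N. Pads are 22 mm wide; open, the fingers measure 114 mm over their backs; the gripper's body (76 mm by 85 mm) begins 54 mm behind the grasp point. The pads swing forward as they close: fully open they stand 13 mm farther back than shut.
Start: joints at [1.107, 0.332, -0.065, 1.46, 0.022, 1.35, -0.088], TCP at [0.267, -0.565, 0.242] pointing down, gripper open.
Joint ranges: [-2.6, 2.6], [-0.5, 2.12], [-1.47, 1.34], [0.16, 2.42], [-1.27, 4.41], [0.06, 2.06], [-2.6, 2.6]. Speed limits (rad/s): [2.22, 2.22, 2.79, 2.79, 3.14, 3.14, 3.14].

INTERFACE

Orientations are given as a unit quaternion [x, y, z, w].
In Python, from workcell import get_obs, camera, hand_in, tip_reach gives the robot as it stands. The module is installed in compiled form; this text tells all that it offers.
- The arm moves only by the tool move_arm, never from a script. Its argument "plan" is a list of rows, each an object with "delta_pos": the shift along the tool's x, y, z in fractions of the full range, 1 being 0.8 m, a list of three; "turn": the turn, a rotation vector about the tool's x, y, z in a scale on which 1.0 is 2 rad, a list of three; "fingers": the closure, from 0 (fully open) to 1 (shut). A call has 1 to 12 rows; each row is the pose to reach, as a shift and turn from the pose commanded when the call began, along the tool's axes at that moment; what a row does not reach only later rows make up. A row lasts 1/8 s, in which the tool goes at most 62.5 mm and 10.7 degrees, less where a joint would pass 70% of its speed; a pose out of reach is approached as far as the arm can. No shift or turn number may pass 1 either way. A call with a gripper value outside its range is refused whole. The fingers move at their own pace and stop on an object; "force" is the grip in N (left out, the last holds). Time passes only in rows, so rows that repeat a pose let the fingers close. It gives the time, the measured TCP pose, the force, the opening and the grip force at its end, in the units of the state.
- get_obs(): the state, without advancing time (a new reading comes with each control period).
- camera(name): name is "side" or "top"; returns a dict with "color" (420x560x3 uint8, red, green, blue), "range_z" (420x560 float32, m along the optical axis (not along the pixel's ray), 0 where there is no reading), "fx", "fy", "cx", "cy" (pixels), "R" (3x3) and "t" (3): a world point X has camera coordinates R X + t. Camera axes: x right, y down, z forward; pixel columns grow to the right and rows downward; lengths in m; the calibration is good to about 2 mm. A picture is of the moment at which its call begins.
- hand_in(): hands the job in; it is judged then, once.
The state is a dict: "clock": time; "joint_pos": joint angles; "joint_velocities": joint speeds; "tau": joint torques, N m; "position": TCP position; "ee_rot": TCP orientation; "ft_force": force on the tool from outside, world axes, zero at the start; "torque": the same for the moment, N m; "grip_width": opening from 0.0 (shut) to 1.0 (fully open); "grasp_force": force on a finger pad.
Only numpy, scipy, OpenCV 4.12 (cv2) and the standard library are available. Lean on these libraries where they do the work, as an engineer would, in place of code of your own. Each camera call takes 0.05 s, during which the arm holds its last target. There are 200 camera calls.

## Working session

There is one attempt and no reset: what is moved stays moved. The work goes in short steps, Python scripts to look and compute and a tool call to move; the robot and the scene stay as the last step left them, time stands still between calls to the robot, and variables do not carry over. Pictures are saved under pics/ and viewed, at most 14 in all, crops included, and the job is handed in when it is done.

Besides the shell and the picture viewer there is one more tool, called after "Call:" as a command line: name --argument value ..., lists and objects as JSON in quotes. move_arm: Moves the arm, as the interface text tells. Its arguments: {"type":"object","properties":{"plan":{"type":"array","items":{"type":"object","properties":{"delta_pos":{"type":"array","items":{"type":"number"}},"turn":{"type":"array","items":{"type":"number"}},"fingers":{"type":"number"}}}},"force":{"type":"number"}},"required":["plan"]}

```bash
mkdir -p pics
python3 - <<'E'
from workcell import *
import cv2,numpy as np
o=get_obs();print({k:np.round(v,3) for k,v in o.items()},tip_reach if not callable(tip_reach) else tip_reach())
for n in("top","side"):
    c=camera(n);cv2.imwrite(f"pics/{n}0.png",c["color"][:,:,::-1]);print(n,c["fx"],c["cx"],c["cy"],np.round(c["R"],3).tolist(),np.round(c["t"],3))
E
```

```text
{'clock': np.float64(0.0), 'joint_pos': array([ 1.107,  0.333, -0.065,  1.461,  0.022,  1.35 , -0.088]), 'joint_velocities': array([-0.   ,  0.001, -0.   , -0.001, -0.001,  0.   ,  0.001]), 'tau': array([-3.0000e-03, -6.2546e+01,  4.7000e-02, -3.9161e+01,  1.6000e-02,
        1.0000e-02, -0.0000e+00]), 'position': array([ 0.266, -0.565,  0.242]), 'ee_rot': array([ 0.976,  0.219, -0.   , -0.001]), 'ft_force': array([-0.432, -0.385,  0.011]), 'torque': array([-0.029, -0.035,  0.021]), 'grasp_force': np.float64(0.0), 'grip_width': np.float64(1.0)} 0.011
top 526.6379725877354 281.904160541469 202.47102419650076 [[0.003, -1.0, 0.002], [-0.985, -0.004, -0.17], [0.17, -0.001, -0.985]] [0.015 0.503 1.048]
side 511.28028508668405 281.2466535065204 206.03732127164912 [[-0.737, -0.676, -0.015], [-0.414, 0.468, -0.781], [0.534, -0.569, -0.625]] [0.383 0.26  1.153]
```

View pics/top0.png

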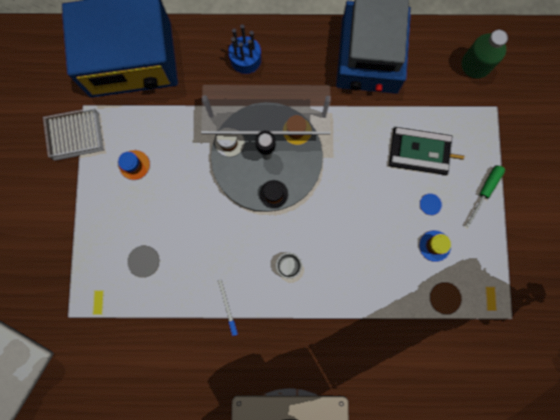

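View pics/side0.png

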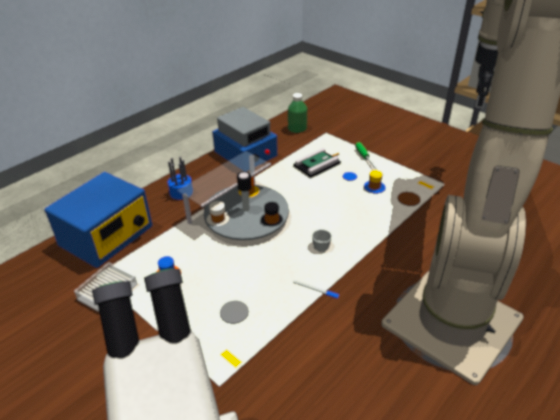

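Top view: candidates for the blue coaster are the larger blue disc under the yellow pot (435,246), the small blue disc (431,204) and the brown disc (446,298). I choose (435,246). The others are the orange coaster with the blue pot (134,165), the grey coaster (144,261) and the carousel at (266,157). On the carousel the orange pot is in the yellow bay (296,130), white at (228,141), black at (273,193) and the knob at (265,142). A metal cup stands at (289,266).

```bash
cat > h.py <<'E'
from workcell import *
import cv2,numpy as np
def ray(c,u,v):
    d=c["R"].T@np.array([(u-c["cx"])/c["fx"],(v-c["cy"])/c["fy"],1]);return -c["R"].T@c["t"],d
def plane(c,u,v,z):
    o,d=ray(c,u,v);return o+d*(z-o[2])/d[2]
def tri(c1,p1,c2,p2):
    o1,d1=ray(c1,*p1);o2,d2=ray(c2,*p2)
    s=np.linalg.lstsq(np.c_[d1,-d2],o2-o1,rcond=None)[0]
    a,b=o1+d1*s[0],o2+d2*s[1];return (a+b)/2,np.linalg.norm(a-b)
def proj(c,X):
    q=c["R"]@X+c["t"];return np.array([c["fx"]*q[0]/q[2]+c["cx"],c["fy"]*q[1]/q[2]+c["cy"]])
def cloud(c):
    v,u=np.mgrid[:420,:560];z=c["range_z"]
    P=np.stack([(u-c["cx"])/c["fx"]*z,(v-c["cy"])/c["fy"]*z,z],-1);P=(P-c["t"])@c["R"];P[z==0]=np.nan;return P
HUE={"blue":(100,130),"yellow":(24,35),"orange":(5,20)}
def blobs(c,col,smin=120,vmin=70,amin=25):
    h=cv2.cvtColor(c["color"],cv2.COLOR_RGB2HSV);lo,hi=HUE[col]
    m=cv2.inRange(h,(lo,smin,vmin),(hi,255,255))
    n,l,s,ce=cv2.connectedComponentsWithStats(m)
    return [(ce[i].round(1),s[i],l==i) for i in range(1,n) if s[i][4]>=amin]
E
python3 - <<'E'
from h import *
for n in("top","side"):
    c=camera(n);P=cloud(c)
    print(n)
    for col in HUE:
        for ce,s,m in blobs(c,col,150 if col=="orange" else 120):
            q=np.nanmedian(P[m],0)
            if 0.2<q[0]<.8 and abs(q[1])<.5 and q[2]<.2: 
                print(col,ce,s,q.round(3),"z95",np.nanpercentile(P[m][:,2],[5,95]).round(3))
    if n=="top":
        for nm,(u,v) in dict(grey=(144,261),orc=(134,165),knob=(265,142),white=(228,141),blk=(273,193),org=(296,130),cup=(289,266),deck=(266,157)).items():
            print(nm,P[v,u].round(3), plane(c,u,v,.03).round(3))
        # grey coaster & deck outline
        g=c["color"].astype(int)
        H=(P[:,:,2]>.02)&(P[:,:,2]<.04)&(abs(P[:,:,0]-.6)<.25)&(abs(P[:,:,1])<.25)
        cnt=max(cv2.findContours(H.astype(np.uint8),0,1)[0],key=cv2.contourArea);print("deck",cv2.fitEllipse(cv2.convexHull(cnt)))
        gray=(g.max(2)<175)&(np.ptp(g,axis=2)<25);gray[:,:100]=0;gray[:,190:]=0;gray[:225]=0;gray[300:]=0
        cn=max(cv2.findContours(gray.astype(np.uint8),0,1)[0],key=cv2.contourArea);e=cv2.fitEllipse(cn);print("grey",e,plane(c,*e[0],.004))
    im=c["color"][:,:,::-1]
    r=(slice(180,280),slice(390,490)) if n=="top" else (slice(150,260),slice(190,300))
    cv2.imwrite(f"pics/{n}1.png",cv2.resize(im[r],None,fx=5,fy=5,interpolation=2))
    if n=="top":cv2.imwrite("pics/car.png",cv2.resize(im[80:280,190:350],None,fx=3,fy=3,interpolation=2))
E
```

```text
top
blue [381.1  66.5] [340   8  70  72 557] [ 0.773 -0.201  0.079] z95 [0.076 0.083]
blue [127.8 161.1] [119 152  19  19 284] [0.588 0.338 0.052] z95 [0.046 0.055]
blue [430.2 203.9] [420 194  21  21 347] [ 0.508 -0.302  0.003] z95 [-0.     0.007]
blue [430.1 247.5] [420 231  29  30 308] [ 0.407 -0.295  0.004] z95 [0.001 0.008]
blue [232.7 327.7] [229 321   8  15  78] [0.247 0.116 0.004] z95 [-0.     0.007]
yellow [135.8  69.5] [130  68  13   4  32] [0.763 0.312 0.113] z95 [0.109 0.117]
yellow [113.7  72.4] [108  71  13   4  34] [0.757 0.356 0.114] z95 [0.108 0.118]
yellow [90.7 75.5] [86 74 11  4 29] [0.75  0.403 0.114] z95 [0.108 0.117]
yellow [439.8 243.7] [430 235  20  19 301] [ 0.417 -0.304  0.052] z95 [0.048 0.056]
yellow [ 97.8 302. ] [ 93 291  10  23 188] [0.299 0.399 0.   ] z95 [-0.003  0.004]
orange [184.3  99.6] [169  95  29   9 110] [ 0.742  0.231 -0.001] z95 [-0.004  0.003]
orange [419.1  97.2] [404  95  37   5  87] [ 0.75  -0.287 -0.   ] z95 [-0.004  0.003]
orange [341.5  97.3] [332  96  18   4  54] [ 0.749 -0.117 -0.   ] z95 [-0.003  0.002]
orange [404.9 102.3] [384 1
[... 1989 characters left out ...]
  ] z95 [-0.002  0.004]
orange [157.5 213.9] [ 110  176   75   86 1551] [ 0.796  0.187 -0.001] z95 [-0.004  0.003]
orange [252.  186.5] [249 177   7  18  51] [ 0.642 -0.012  0.055] z95 [0.036 0.131]
orange [374.4 184.3] [370 180  10   8  49] [ 0.409 -0.29   0.025] z95 [0.015 0.036]
orange [408.5 198.5] [399 193  20  12 183] [ 0.31  -0.323  0.004] z95 [0.001 0.007]
orange [193.6 205.8] [190 200  10  12  66] [ 0.76   0.113 -0.001] z95 [-0.004  0.003]
orange [217.1 218.1] [212 215  11   7  62] [0.62  0.142 0.049] z95 [0.038 0.056]
orange [272.2 218.5] [267 215  11   7  55] [0.508 0.047 0.047] z95 [0.039 0.055]
orange [143.3 327.8] [134 313  25  26 280] [ 0.501  0.474 -0.   ] z95 [-0.003  0.004]
```

View pics/top1.png

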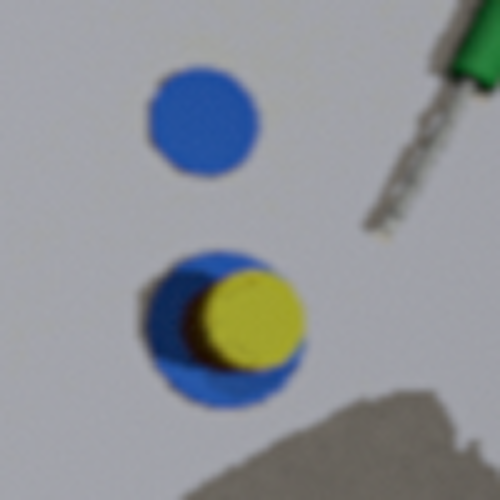

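View pics/car.png

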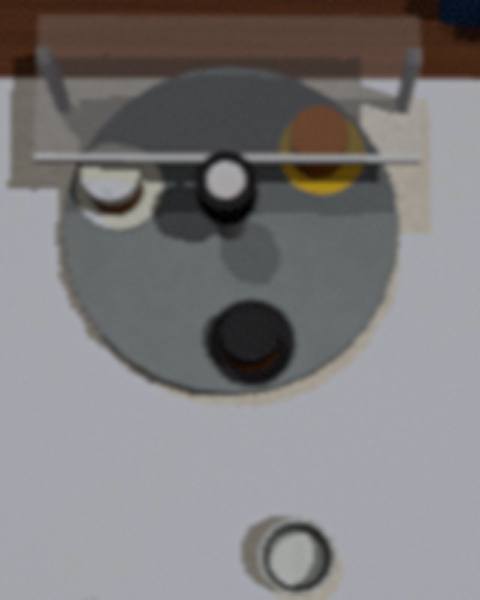

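The crop confirms it: the yellow pot stands on the larger blue disc, and the small disc above it is the decoy. Next I refine the positions and check the odd white object at lower left in the side view.

```bash
cat >> h.py <<'E'
from scipy.optimize import least_squares
def circ(P):
    m=P.mean(0);r=least_squares(lambda p:np.hypot(P[:,0]-p[0],P[:,1]-p[1])-p[2],[m[0],m[1],.03],loss="soft_l1",f_scale=.001);return r.x
def discfit(c,mask,z,avoid,ra=.03):
    hull=cv2.findContours(mask.astype(np.uint8),0,1)[0];k=max(hull,key=cv2.contourArea)[:,0]
    a=[p for p in k if np.hypot(*(p-avoid))>ra]
    return circ(np.array([plane(c,*p,z)[:2] for p in a],float))
E
python3 - <<'E'
from h import *
t,s=camera("top"),camera("side");P=cloud(t);S=cloud(s)
get=lambda c,col,p:min(blobs(c,col),key=lambda b:np.hypot(*(b[0]-p)))
for col,p,q in(("blue",(128,161),(165,263)),("yellow",(440,244),(375,174))):
    a,b=get(t,col,p),get(s,col,q)
    print("lid",col,plane(t,*a[0],.052).round(4),"tri",[x.round(4) for x in tri(t,a[0],s,b[0])])
for col,p,av in(("blue",(432,246),(440,244)),("orange",(138,166),(128,161))):
    b=get(t,col,p);print("coaster",col,discfit(t,b[2],.004,np.array(av),12.5).round(4))
g=t["color"].astype(int);w=np.zeros(g.shape[:2],bool);w[235:290,115:175]=1
m=(g.max(2)<135)&w;print("grey px",m.sum(),discfit(t,m,.004,np.array((0,0)),1).round(4))
R=lambda zl,zh,x,y,r,P=P:P[(P[:,:,2]>zl)&(P[:,:,2]<zh)&(np.hypot(P[:,:,0]-x,P[:,:,1]-y)<r)]
for n,P_ in(("t",P),("s",S)):
  for nm,a in dict(knob=(.135,.155,.603,.05,.03),white=(.07,.09,.62,.127,.035),black=(.07,.09,.516,.034,.035),cup=(.02,.2,.374,0,.05)).items():
    q=R(*a,P_)
    if len(q): print(n,nm,len(q),np.median(q,0).round(4),((q.max(0)+q.min(0))/2).round(4),np.ptp(q,axis=0).round(3))
print("odd",S[290,110],S[400,160])
E
```

```text
lid blue [0.5877 0.3374 0.052 ] tri [array([0.5894, 0.3392, 0.0472]), np.float64(0.0011)]
lid yellow [ 0.4178 -0.3042  0.052 ] tri [array([ 0.418 , -0.3048,  0.0502]), np.float64(0.0001)]
coaster blue [ 0.4186 -0.3083  0.0311]
coaster orange [0.5928 0.3386 0.0313]
grey px 823 [0.3838 0.308  0.0331]
t knob 337 [0.6057 0.051  0.1448] [0.6069 0.0503 0.1424] [0.039 0.037 0.014]
t white 228 [0.6276 0.1313 0.0776] [0.6262 0.1323 0.0781] [0.027 0.039 0.016]
t black 320 [0.5219 0.0363 0.078 ] [0.5222 0.0355 0.0772] [0.04  0.038 0.013]
t cup 201 [0.3786 0.0015 0.0363] [0.3746 0.0024 0.0323] [0.053 0.051 0.024]
s knob 140 [0.6015 0.0536 0.1444] [0.6056 0.0494 0.1426] [0.04  0.043 0.015]
s white 141 [0.6301 0.1343 0.077 ] [0.6313 0.1318 0.0763] [0.043 0.041 0.012]
s black 146 [0.5186 0.0375 0.0776] [0.5206 0.0352 0.0763] [0.04  0.043 0.013]
s cup 221 [0.3749 0.0006 0.0307] [0.374  0.0031 0.0311] [0.053 0.056 0.022]
odd [0.25854116 0.61222905 0.4206635 ] [0.11662611 0.64938197 0.35948762]
```

The manual's scale: shifts go in shares of 0.8 m and turns go in shares of 2 rad. Converting my numbers, 0.248 m / 0.8 = 0.31, -0.17 m / 0.8 = -0.2125, -1.129 rad / 2 = -0.5645.

Call:
move_arm --plan '[{"delta_pos":[0.31,-0.2125,0.0625],"turn":[0,0,-0.5645],"fingers":0},{"delta_pos":[0.31,-0.2125,0.0625],"turn":[0,0,-0.5645],"fingers":0},{"delta_pos":[0.31,-0.2125,0.0625],"turn":[0,0,-0.5645],"fingers":0},{"delta_pos":[0.31,-0.2125,0.0625],"turn":[0,0,-0.5645],"fingers":0},{"delta_pos":[0.31,-0.2125,0.0625],"turn":[0,0,-0.5645],"fingers":0},{"delta_pos":[0.31,-0.2125,0.0625],"turn":[0,0,-0.5645],"fingers":0},{"delta_pos":[0.31,-0.2125,0.0625],"turn":[0,0,-0.5645],"fingers":0},{"delta_pos":[0.31,-0.2125,0.0625],"turn":[0,0,-0.5645],"fingers":0},{"delta_pos":[0.31,-0.2125,0.0625],"turn":[0,0,-0.5645],"fingers":0},{"delta_pos":[0.31,-0.2125,0.0625],"turn":[0,0,-0.5645],"fingers":0}]' --force 30

```text
clock: 1.55
position: [0.4182, -0.3061, 0.1924]
ee_rot: [0.708, 0.706, -0.0, 0.0]
ft_force: [0.5, -0.9, 1.0]
grip_width: 1.004
grasp_force: 0.0
```

To row units: 0.156 m / 0.8 = 0.195, 0.14 m / 0.8 = 0.175.

Call:
move_arm --plan '[{"delta_pos":[0.0013,0,0.0625],"turn":[0,0,0],"fingers":0},{"delta_pos":[0.0013,0,0.125],"turn":[0,0,0],"fingers":0},{"delta_pos":[0.0013,0,0.175],"turn":[0,0,0],"fingers":0},{"delta_pos":[0.0013,0,0.195],"turn":[0,0,0],"fingers":0},{"delta_pos":[0.0013,0,0.195],"turn":[0,0,0],"fingers":0},{"delta_pos":[0.0013,0,0.195],"turn":[0,0,0],"fingers":1},{"delta_pos":[0.0013,0,0.195],"turn":[0,0,0],"fingers":1},{"delta_pos":[0.0013,0,0.195],"turn":[0,0,0],"fingers":1},{"delta_pos":[0.0013,0,0.195],"turn":[0,0,0],"fingers":1},{"delta_pos":[0.0013,0,0.195],"turn":[0,0,0],"fingers":1},{"delta_pos":[0.0013,0,0.195],"turn":[0,0,0],"fingers":1}]'

```text
clock: 2.92
position: [0.4191, -0.3053, 0.0376]
ee_rot: [0.708, 0.707, 0.0, 0.001]
ft_force: [-0.4, 0.9, 6.3]
grip_width: 0.468
grasp_force: 29.5
```

To row units: 0.48 m / 0.8 = 0.6, 0.19 m / 0.8 = 0.2375.

Call:
move_arm --plan '[{"delta_pos":[0,0,-0.0375],"turn":[0,0,0],"fingers":1},{"delta_pos":[0,0,-0.1],"turn":[0,0,0],"fingers":1},{"delta_pos":[0,0,-0.15],"turn":[0,0,0],"fingers":1},{"delta_pos":[0.0375,0,-0.1875],"turn":[0,0,0],"fingers":1},{"delta_pos":[0.1,0.0125,-0.1875],"turn":[0,0,0],"fingers":1},{"delta_pos":[0.1625,0.025,-0.1875],"turn":[0,0,0],"fingers":1},{"delta_pos":[0.2375,0.0375,-0.1875],"turn":[0,0,0],"fingers":1},{"delta_pos":[0.3125,0.0375,-0.1875],"turn":[0,0,0],"fingers":1},{"delta_pos":[0.3875,0.0375,-0.1875],"turn":[0,0,0],"fingers":1},{"delta_pos":[0.4625,0.0375,-0.1875],"turn":[0,0,0],"fingers":1},{"delta_pos":[0.5375,0.025,-0.1875],"turn":[0,0,0],"fingers":1},{"delta_pos":[0.6,0,-0.1875],"turn":[0,0,0],"fingers":1}]'

```text
clock: 4.42
position: [0.4184, 0.1776, 0.1868]
ee_rot: [0.707, 0.707, 0.001, 0.0]
ft_force: [0.6, 0.5, -0.6]
grip_width: 0.465
grasp_force: 30.9
```

To row units: 0.148 m / 0.8 = 0.185, 0.132 m / 0.8 = 0.165.

Call:
move_arm --plan '[{"delta_pos":[0.0625,-0.0125,0],"turn":[0,0,0],"fingers":1},{"delta_pos":[0.125,-0.0313,0],"turn":[0,0,0],"fingers":1},{"delta_pos":[0.165,-0.0425,0],"turn":[0,0,0],"fingers":1},{"delta_pos":[0.165,-0.0425,0.05],"turn":[0,0,0],"fingers":1},{"delta_pos":[0.165,-0.0425,0.1],"turn":[0,0,0],"fingers":1},{"delta_pos":[0.165,-0.0425,0.15],"turn":[0,0,0],"fingers":1},{"delta_pos":[0.165,-0.0425,0.1688],"turn":[0,0,0],"fingers":1},{"delta_pos":[0.165,-0.0425,0.1788],"turn":[0,0,0],"fingers":1},{"delta_pos":[0.165,-0.0425,0.185],"turn":[0,0,0],"fingers":1},{"delta_pos":[0.165,-0.0425,0.185],"turn":[0,0,0],"fingers":1},{"delta_pos":[0.165,-0.0425,0.185],"turn":[0,0,0],"fingers":1}]'

```text
clock: 5.8
position: [0.3855, 0.3076, 0.039]
ee_rot: [0.708, 0.707, 0.001, 0.0]
ft_force: [-1.2, -0.6, -1.1]
grip_width: 0.472
grasp_force: 30.9
```

To row units: 0.15 m / 0.8 = 0.1875, -0.03 m / 0.8 = -0.0375.

Call:
move_arm --plan '[{"delta_pos":[0,0,0.0019],"turn":[0,0,0],"fingers":1},{"delta_pos":[0,0,0.0019],"turn":[0,0,0],"fingers":1},{"delta_pos":[0,0,0.0019],"turn":[0,0,0],"fingers":0},{"delta_pos":[0,0,0.0019],"turn":[0,0,0],"fingers":0},{"delta_pos":[0,0,0.0019],"turn":[0,0,0],"fingers":0},{"delta_pos":[0,0,0.0019],"turn":[0,0,0],"fingers":0},{"delta_pos":[0,0,0.0019],"turn":[0,0,0],"fingers":0},{"delta_pos":[0,0,-0.0375],"turn":[0,0,0],"fingers":0},{"delta_pos":[0,0,-0.1],"turn":[0,0,0],"fingers":0},{"delta_pos":[0.0125,0.0625,-0.15],"turn":[0,0,0],"fingers":0},{"delta_pos":[0.025,0.125,-0.15],"turn":[0,0,0],"fingers":0},{"delta_pos":[0.0375,0.1875,-0.15],"turn":[0,0,0],"fingers":0}]'

```text
clock: 7.3
position: [0.5374, 0.3371, 0.1589]
ee_rot: [0.708, 0.706, 0.001, 0.001]
ft_force: [1.2, -0.1, 1.2]
grip_width: 1.002
grasp_force: 0.0
```

```bash
cat > look.py <<'E'
from h import *
import sys
t,s=camera("top"),camera("side")
cv2.imwrite(f"pics/{sys.argv[1]}.png",np.hstack([cv2.resize(x["color"][:,:,::-1],(400,300),interpolation=3) for x in(t,s)]))
for n,c in(("t",t),("s",s)):
    P=cloud(c)
    for col in HUE:
        for ce,st,m in blobs(c,col):
            q=P[m];q=q[np.isfinite(q[:,2])];z=np.percentile(q[:,2],80) if len(q) else 0
            x=plane(c,*ce,.052)
            if .04<z<.1 and .3<x[0]<.72 and abs(x[1])<.45:print(n,col,ce,st[4],"z",z.round(3),plane(c,*ce,round(float(z)-.002 if n=="s" else z,3)).round(4))
E
python3 look.py a1
```

```text
s blue [165.4 262.8] 162 z 0.053 [0.5865 0.3414 0.051 ]
s yellow [233.2 300.4] 126 z 0.053 [0.3771 0.3132 0.051 ]
s orange [252.  185.9] 57 z 0.078 [0.6264 0.0034 0.076 ]
s orange [217.3 218. ] 71 z 0.055 [0.6166 0.1456 0.053 ]
s orange [272.3 218.6] 56 z 0.053 [0.5065 0.0483 0.051 ]
```

View pics/a1.png

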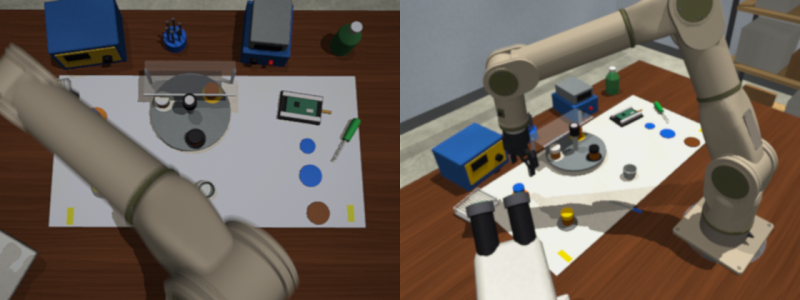

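To row units: 0.121 m / 0.8 = 0.1513, 0.053 m / 0.8 = 0.0663.

Call:
move_arm --plan '[{"delta_pos":[0.0013,0.0375,0],"turn":[0,0,0],"fingers":0},{"delta_pos":[0.0013,0.0663,0],"turn":[0,0,0],"fingers":0},{"delta_pos":[0.0013,0.0663,0.0375],"turn":[0,0,0],"fingers":0},{"delta_pos":[0.0013,0.0663,0.0875],"turn":[0,0,0],"fingers":0},{"delta_pos":[0.0013,0.0663,0.1375],"turn":[0,0,0],"fingers":0},{"delta_pos":[0.0013,0.0663,0.1513],"turn":[0,0,0],"fingers":0},{"delta_pos":[0.0013,0.0663,0.1513],"turn":[0,0,0],"fingers":0},{"delta_pos":[0.0013,0.0663,0.1513],"turn":[0,0,0],"fingers":1},{"delta_pos":[0.0013,0.0663,0.1513],"turn":[0,0,0],"fingers":1},{"delta_pos":[0.0013,0.0663,0.1513],"turn":[0,0,0],"fingers":1},{"delta_pos":[0.0013,0.0663,0.1513],"turn":[0,0,0],"fingers":1},{"delta_pos":[0.0013,0.0663,0.1513],"turn":[0,0,0],"fingers":1}]'

```text
clock: 8.9
position: [0.5887, 0.3385, 0.0387]
ee_rot: [0.708, 0.707, 0.001, 0.0]
ft_force: [-0.9, -1.2, 5.1]
grip_width: 0.466
grasp_force: 29.8
```

Run:
```python
from h import *
for n in("top","side"):
    c=camera(n)
    for ce,s,m in blobs(c,"blue"):
        x=plane(c,*ce,.004)
        if np.hypot(x[0]-.418,x[1]+.306)<.03:print(n,ce,s,x.round(4),discfit(c,m,.004,np.array((0,0)),1).round(4))
```

```text
top [434.4 245.5] [419 231  31  30 736] [ 0.4184 -0.3071  0.004 ] [ 0.4186 -0.3072  0.0314]
side [374.2 186.4] [364 181  21  12 200] [ 0.4184 -0.3065  0.004 ] [ 0.4185 -0.3066  0.0292]
```

Call:
move_arm --plan '[{"delta_pos":[0,0,-0.0375],"turn":[0,0,0],"fingers":1},{"delta_pos":[0,0,-0.1],"turn":[0,0,0],"fingers":1},{"delta_pos":[0,0,-0.1625],"turn":[0,0,0],"fingers":1},{"delta_pos":[-0.025,-0.05,-0.2],"turn":[0,0,0],"fingers":1},{"delta_pos":[-0.0625,-0.1,-0.2],"turn":[0,0,0],"fingers":1},{"delta_pos":[-0.1125,-0.15,-0.2],"turn":[0,0,0],"fingers":1},{"delta_pos":[-0.175,-0.175,-0.2],"turn":[0,0,0],"fingers":1},{"delta_pos":[-0.25,-0.175,-0.2],"turn":[0,0,0],"fingers":1},{"delta_pos":[-0.325,-0.175,-0.2],"turn":[0,0,0],"fingers":1},{"delta_pos":[-0.4,-0.175,-0.2],"turn":[0,0,0],"fingers":1},{"delta_pos":[-0.475,-0.175,-0.2],"turn":[0,0,0],"fingers":1},{"delta_pos":[-0.55,-0.175,-0.2],"turn":[0,0,0],"fingers":1}]'

```text
clock: 10.5
position: [0.4474, -0.1036, 0.198]
ee_rot: [0.707, 0.707, -0.0, 0.001]
ft_force: [1.7, 0.5, -1.3]
grip_width: 0.469
grasp_force: 30.8
```

To row units: -0.205 m / 0.8 = -0.2563, -0.17 m / 0.8 = -0.2125.

Call:
move_arm --plan '[{"delta_pos":[-0.075,-0.0125,0],"turn":[0,0,0],"fingers":1},{"delta_pos":[-0.15,-0.025,0],"turn":[0,0,0],"fingers":1},{"delta_pos":[-0.2125,-0.0369,0],"turn":[0,0,0],"fingers":1},{"delta_pos":[-0.2563,-0.0369,0],"turn":[0,0,0],"fingers":1},{"delta_pos":[-0.2563,-0.0369,0.0625],"turn":[0,0,0],"fingers":1},{"delta_pos":[-0.2563,-0.0369,0.125],"turn":[0,0,0],"fingers":1},{"delta_pos":[-0.2563,-0.0369,0.1688],"turn":[0,0,0],"fingers":1},{"delta_pos":[-0.2563,-0.0369,0.1875],"turn":[0,0,0],"fingers":1},{"delta_pos":[-0.2563,-0.0369,0.195],"turn":[0,0,0],"fingers":1},{"delta_pos":[-0.2563,-0.0369,0.1988],"turn":[0,0,0],"fingers":1},{"delta_pos":[-0.2563,-0.0369,0.2],"turn":[0,0,0],"fingers":1},{"delta_pos":[-0.2563,-0.0369,0.2],"turn":[0,0,0],"fingers":1}]'

```text
clock: 12.0
position: [0.4186, -0.3072, 0.0386]
ee_rot: [0.707, 0.707, -0.0, 0.001]
ft_force: [-1.2, 1.2, 5.6]
grip_width: 0.47
grasp_force: 31.1
```

To row units: -0.2 m / 0.8 = -0.25, 0.05 m / 0.8 = 0.0625, -0.54 rad / 2 = -0.27.

Call:
move_arm --plan '[{"delta_pos":[0,0,0],"turn":[0,0,0],"fingers":0},{"delta_pos":[0,0,0],"turn":[0,0,0],"fingers":0},{"delta_pos":[0,0,0],"turn":[0,0,0],"fingers":0},{"delta_pos":[0,0,0],"turn":[0,0,0],"fingers":0},{"delta_pos":[0,0,0],"turn":[0,0,0],"fingers":0},{"delta_pos":[0,0,-0.0375],"turn":[0,0,0],"fingers":0},{"delta_pos":[0,0,-0.1],"turn":[0,0,0],"fingers":0},{"delta_pos":[0,0,-0.175],"turn":[0,0,0],"fingers":0},{"delta_pos":[0,0,-0.25],"turn":[0,0,0],"fingers":0},{"delta_pos":[0.0625,0.0375,-0.25],"turn":[0,0,-0.09],"fingers":0},{"delta_pos":[0.125,0.075,-0.25],"turn":[0,0,-0.18],"fingers":0},{"delta_pos":[0.1875,0.1125,-0.25],"turn":[0,0,-0.27],"fingers":0}]'

```text
clock: 13.5
position: [0.5088, -0.1553, 0.2376]
ee_rot: [0.491, 0.871, -0.0, 0.0]
ft_force: [0.9, -0.4, -0.5]
grip_width: 0.997
grasp_force: 0.0
```

Run:
```python
from h import *
import cv2
o=get_obs();print(o["joint_pos"].round(3),o["position"].round(4),o["ee_rot"].round(4))
t=camera("top")
for col in("blue","yellow"):
    for ce,s,m in blobs(t,col):
        z=np.nanpercentile(cloud(t)[m][:,2],80);print(col,ce,s[4],plane(t,*ce,z).round(4)) if .04<z<.06 else 0
```

```text
[ 0.811  0.188 -0.671  1.685  0.121  1.309  0.662] [ 0.5088 -0.1553  0.2376] [ 4.910e-01  8.712e-01 -1.000e-04  4.000e-04]
blue [239.7  39.8] 33 [0.8622 0.1096 0.0464]
blue [245.8  54. ] 488 [0.8292 0.0958 0.0465]
blue [238.2  51.8] 33 [0.8284 0.1113 0.0584]
yellow [138.9 259.7] 337 [0.3833 0.3038 0.0534]
```

To row units: 0.19 m / 0.8 = 0.2375, 0.1275 m / 0.8 = 0.1594, -0.59 rad / 2 = -0.295.

Call:
move_arm --plan '[{"delta_pos":[0.05,0.0625,0],"turn":[0,0,-0.09],"fingers":0},{"delta_pos":[0.1,0.125,0],"turn":[0,0,-0.18],"fingers":0},{"delta_pos":[0.1375,0.1875,0],"turn":[0,0,-0.27],"fingers":0},{"delta_pos":[0.1594,0.2375,0],"turn":[0,0,-0.295],"fingers":0},{"delta_pos":[0.1594,0.2375,0],"turn":[0,0,-0.295],"fingers":0},{"delta_pos":[0.1594,0.2375,0.05],"turn":[0,0,-0.295],"fingers":0},{"delta_pos":[0.1594,0.2375,0.1],"turn":[0,0,-0.295],"fingers":0},{"delta_pos":[0.1594,0.2375,0.125],"turn":[0,0,-0.295],"fingers":0},{"delta_pos":[0.1594,0.2375,0.1325],"turn":[0,0,-0.295],"fingers":0},{"delta_pos":[0.1594,0.2375,0.1325],"turn":[0,0,-0.295],"fingers":0}]'

```text
clock: 14.8
position: [0.6062, 0.0501, 0.1322]
ee_rot: [0.219, 0.976, 0.0, 0.001]
ft_force: [0.9, -0.1, -0.4]
grip_width: 0.999
grasp_force: 0.0
```

To row units: 0.12 rad / 2 = 0.06.

Call:
move_arm --plan '[{"delta_pos":[0,0,0],"turn":[0,0,0],"fingers":1},{"delta_pos":[0,0,0],"turn":[0,0,0],"fingers":1},{"delta_pos":[0,0,0],"turn":[0,0,0],"fingers":1},{"delta_pos":[0,0,0],"turn":[0,0,0],"fingers":1},{"delta_pos":[0,0,0],"turn":[0,0,0],"fingers":1},{"delta_pos":[0,0,0],"turn":[0,0,0.02],"fingers":1},{"delta_pos":[0,0,0],"turn":[0,0,0.06],"fingers":1},{"delta_pos":[0,0,0],"turn":[0,0,0.12],"fingers":1},{"delta_pos":[0,0,0],"turn":[0,0,0.18],"fingers":1},{"delta_pos":[0,0,0],"turn":[0,0,0.24],"fingers":1},{"delta_pos":[0,0,0],"turn":[0,0,0.28],"fingers":1},{"delta_pos":[0,0,0],"turn":[0,0,0.3],"fingers":1}]'

```text
clock: 16.3
position: [0.6077, 0.0524, 0.1324]
ee_rot: [0.498, 0.867, 0.003, 0.001]
ft_force: [11.9, 8.3, -1.0]
grip_width: 0.461
grasp_force: 32.0
```

```bash
python3 look.py b1
```

```text
t blue [435.2 245.4] 650 z 0.053 [ 0.4142 -0.2944  0.053 ]
t yellow [138.9 259.6] 337 z 0.053 [0.3835 0.304  0.053 ]
s blue [375.5 175.7] 109 z 0.053 [ 0.4131 -0.2973  0.051 ]
s yellow [233.2 297.7] 206 z 0.053 [0.3828 0.3078 0.051 ]
s orange [262.9 187. ] 228 z 0.078 [ 0.5997 -0.0132  0.076 ]
s orange [215.7 206.6] 81 z 0.055 [0.6564 0.1158 0.053 ]
s orange [256.9 226.9] 60 z 0.053 [0.5135 0.0996 0.051 ]
```

View pics/b1.png

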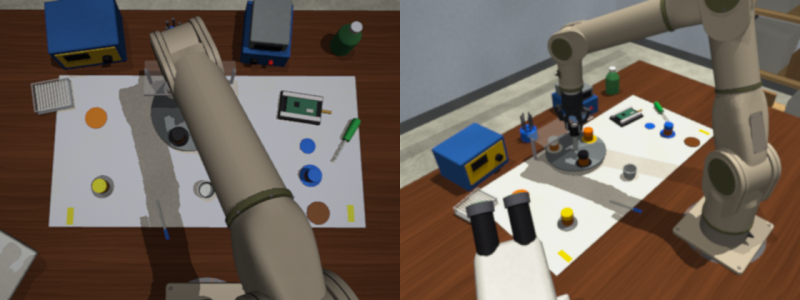

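To row units: 0.0023 m / 0.8 = 0.0029, 0.001 m / 0.8 = 0.0013, 1.52 rad / 2 = 0.76.

Call:
move_arm --plan '[{"delta_pos":[0.0013,0.0029,0],"turn":[0,0,0.03],"fingers":1},{"delta_pos":[0.0013,0.0029,0],"turn":[0,0,0.09],"fingers":1},{"delta_pos":[0.0013,0.0029,0],"turn":[0,0,0.16],"fingers":1},{"delta_pos":[0.0013,0.0029,0],"turn":[0,0,0.23],"fingers":1},{"delta_pos":[0.0013,0.0029,0],"turn":[0,0,0.3],"fingers":1},{"delta_pos":[0.0013,0.0029,0],"turn":[0,0,0.37],"fingers":1},{"delta_pos":[0.0013,0.0029,0],"turn":[0,0,0.44],"fingers":1},{"delta_pos":[0.0013,0.0029,0],"turn":[0,0,0.51],"fingers":1},{"delta_pos":[0.0013,0.0029,0],"turn":[0,0,0.58],"fingers":1},{"delta_pos":[0.0013,0.0029,0],"turn":[0,0,0.65],"fingers":1},{"delta_pos":[0.0013,0.0029,0],"turn":[0,0,0.71],"fingers":1},{"delta_pos":[0.0013,0.0029,0],"turn":[0,0,0.76],"fingers":1}]'

```text
clock: 17.9
position: [0.6116, 0.0516, 0.1325]
ee_rot: [0.959, 0.284, 0.005, 0.001]
ft_force: [22.8, 1.2, -9.2]
grip_width: 0.454
grasp_force: 31.3
```

To row units: -0.09 m / 0.8 = -0.1125, -0.04 m / 0.8 = -0.05, 0.144 rad / 2 = 0.072.

Call:
move_arm --plan '[{"delta_pos":[0,0,0],"turn":[0,0,0.04],"fingers":1},{"delta_pos":[0,0,0],"turn":[0,0,0.06],"fingers":1},{"delta_pos":[0,0,0],"turn":[0,0,0.072],"fingers":1},{"delta_pos":[0,0,0],"turn":[0,0,0.072],"fingers":1},{"delta_pos":[0,0,0],"turn":[0,0,0.072],"fingers":1},{"delta_pos":[0,0,0],"turn":[0,0,0.072],"fingers":0},{"delta_pos":[0,0,0],"turn":[0,0,0.072],"fingers":0},{"delta_pos":[0,0,0],"turn":[0,0,0.072],"fingers":0},{"delta_pos":[0,0,0],"turn":[0,0,0.072],"fingers":0},{"delta_pos":[0,0,-0.05],"turn":[0,0,0.072],"fingers":0},{"delta_pos":[0,0,-0.1125],"turn":[0,0,0.072],"fingers":0},{"delta_pos":[0,0,-0.1125],"turn":[0,0,0.072],"fingers":0}]'

```text
clock: 19.4
position: [0.609, 0.0527, 0.2258]
ee_rot: [0.976, 0.216, 0.004, 0.001]
ft_force: [0.3, 0.1, -0.3]
grip_width: 1.0
grasp_force: 0.0
```

```bash
python3 look.py b2; python3 -c "
from h import *
o=get_obs();print(o['joint_pos'].round(3),o['position'].round(4),o['ee_rot'].round(4))"
```

```text
t blue [435.3 245.3] 643 z 0.053 [ 0.4144 -0.2947  0.053 ]
t yellow [138.9 259.6] 338 z 0.053 [0.3835 0.304  0.053 ]
s blue [375.5 175.7] 109 z 0.053 [ 0.4131 -0.2973  0.051 ]
s yellow [233.2 297.8] 208 z 0.053 [0.3826 0.308  0.051 ]
s orange [253.9 189.6] 45 z 0.053 [ 0.6346 -0.0107  0.051 ]
s orange [266.9 213.2] 281 z 0.078 [0.5114 0.0629 0.076 ]
s orange [216.  214.3] 57 z 0.052 [0.6338 0.1353 0.05  ]
[ 0.162  0.339 -0.406  1.517  0.137  1.313 -1.393] [0.6072 0.0521 0.2214] [9.764e-01 2.162e-01 3.000e-04 2.000e-04]
```

View pics/b2.png

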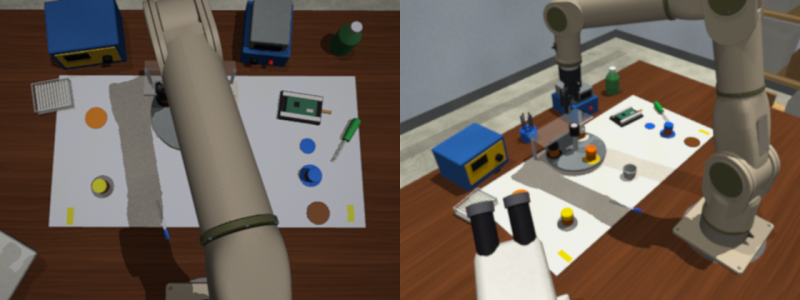

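To row units: -0.25 m / 0.8 = -0.3125, -0.024 m / 0.8 = -0.03, 0.436 rad / 2 = 0.218.

Call:
move_arm --plan '[{"delta_pos":[-0.005,-0.0625,0],"turn":[0,0,0.05],"fingers":0},{"delta_pos":[-0.01,-0.125,0],"turn":[0,0,0.1],"fingers":0},{"delta_pos":[-0.0175,-0.1875,0],"turn":[0,0,0.15],"fingers":0},{"delta_pos":[-0.025,-0.25,0],"turn":[0,0,0.2],"fingers":0},{"delta_pos":[-0.03,-0.3125,0],"turn":[0,0,0.218],"fingers":0},{"delta_pos":[-0.03,-0.3125,0],"turn":[0,0,0.218],"fingers":0},{"delta_pos":[-0.03,-0.3125,0],"turn":[0,0,0.218],"fingers":0}]'

```text
clock: 20.38
position: [0.4798, 0.2678, 0.2202]
ee_rot: [1.0, -0.0, -0.001, 0.001]
ft_force: [-0.3, -0.6, -0.4]
grip_width: 1.001
grasp_force: 0.0
```

```bash
cat > car.py <<'E'
from h import *
import sys
t=camera("top");s=camera("side")
for n,c in(("t",t),("s",s)):
  P=cloud(c)
  for nm,(zl,zh,x,y,r) in dict(knob=(.141,.15,.606,.051,.03),near=(.072,.088,.519,.055,.045),w=(.072,.088,.648,-.02,.035),k=(.072,.088,.648,.125,.035)).items():
    k=(P[:,:,2]>zl)&(P[:,:,2]<zh)&(np.hypot(P[:,:,0]-x,P[:,:,1]-y)<r);q=P[k]
    if len(q)>20:print(n,nm,len(q),np.median(q,0).round(4),((np.percentile(q,98,0)+np.percentile(q,2,0))/2).round(4))
  for ce,st,m in blobs(c,"yellow"):
    x=plane(c,*ce,.03)
    if np.hypot(x[0]-.52,x[1]-.05)<.06:print(n,"bay",st,discfit(c,m,.03,np.array((0,0)),1).round(4))
  for ce,st,m in blobs(c,"orange",140,60):
    x=plane(c,*ce,.004)
    if np.hypot(x[0]-.59,x[1]-.337)<.03:print(n,"coaster_o",st,x.round(4),discfit(c,m,.004,np.array((0,0)),1).round(4))
cv2.imwrite(f"pics/{sys.argv[1]}.png",cv2.resize(t["color"][80:280,190:350,::-1],None,fx=3,fy=3,interpolation=2))
o=get_obs();print(o["joint_pos"].round(3),o["position"].round(4),o["ee_rot"].round(4))
E
python3 car.py c1
```

```text
t knob 316 [0.6067 0.0511 0.1449] [0.6069 0.0502 0.1451]
t near 317 [0.5244 0.0485 0.0781] [0.5246 0.0485 0.0777]
t w 49 [ 0.6372 -0.0204  0.0768] [ 0.6362 -0.0214  0.0762]
t k 67 [0.6357 0.1252 0.0776] [0.6349 0.1249 0.0763]
t bay [276 184   5  19  61] [0.5239 0.0546 0.0326]
t bay [253 197  25  12 125] [0.5325 0.0461 0.0349]
t coaster_o [125 151  24  27 409] [0.598  0.3293 0.004 ] [0.5968 0.3316 0.0254]
s knob 108 [0.6042 0.0503 0.1448] [0.6053 0.05   0.1448]
s near 132 [0.5233 0.0502 0.0773] [0.5234 0.0489 0.0769]
s w 54 [ 0.6414 -0.0248  0.0776] [ 0.6437 -0.0238  0.0764]
s k 95 [0.6436 0.1269 0.0769] [0.6437 0.1248 0.0767]
s bay [261 216  19  14  88] [0.5216 0.0478 0.026 ]
s coaster_o [158 266  20   6  63] [0.6123 0.3257 0.004 ] [0.5937 0.3383 0.0279]
[-0.149  0.22  -0.505  1.67   0.111  1.281 -2.248] [0.4805 0.2672 0.2205] [ 1.0e+00 -1.1e-03 -4.0e-04  5.0e-04]
```

View pics/c1.png

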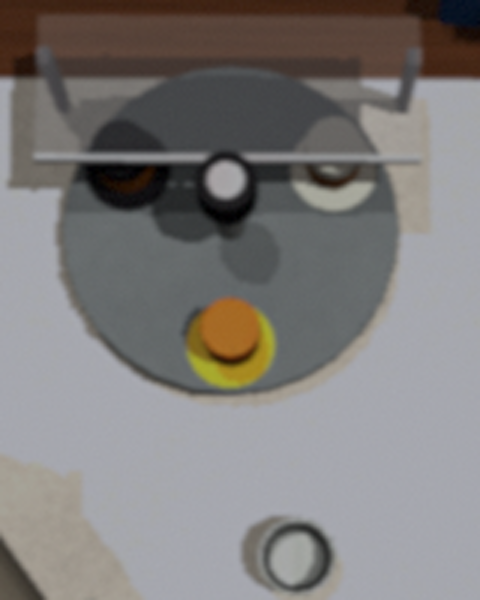

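To row units: 0.219 m / 0.8 = 0.2738, 0.157 m / 0.8 = 0.1963.

Call:
move_arm --plan '[{"delta_pos":[0.0125,0.0625,0],"turn":[0,0,0],"fingers":0},{"delta_pos":[0.025,0.125,0],"turn":[0,0,0],"fingers":0},{"delta_pos":[0.0375,0.1875,0],"turn":[0,0,0],"fingers":0},{"delta_pos":[0.05,0.25,0],"turn":[0,0,0],"fingers":0},{"delta_pos":[0.0538,0.2738,0],"turn":[0,0,0],"fingers":0},{"delta_pos":[0.0538,0.2738,0],"turn":[0,0,0],"fingers":0},{"delta_pos":[0.0538,0.2738,0.0625],"turn":[0,0,0],"fingers":0},{"delta_pos":[0.0538,0.2738,0.125],"turn":[0,0,0],"fingers":0},{"delta_pos":[0.0538,0.2738,0.175],"turn":[0,0,0],"fingers":0},{"delta_pos":[0.0538,0.2738,0.1963],"turn":[0,0,0],"fingers":0},{"delta_pos":[0.0538,0.2738,0.1963],"turn":[0,0,0],"fingers":0}]'

```text
clock: 21.85
position: [0.5225, 0.0502, 0.064]
ee_rot: [1.0, 0.0, -0.001, -0.0]
ft_force: [0.2, 0.7, 0.9]
grip_width: 1.001
grasp_force: 0.0
```

Call:
move_arm --plan '[{"delta_pos":[0,0,0],"turn":[0,0,0],"fingers":1},{"delta_pos":[0,0,0],"turn":[0,0,0],"fingers":1},{"delta_pos":[0,0,0],"turn":[0,0,0],"fingers":1},{"delta_pos":[0,0,0],"turn":[0,0,0],"fingers":1},{"delta_pos":[0,0,0],"turn":[0,0,0],"fingers":1},{"delta_pos":[0,0,0],"turn":[0,0,0],"fingers":1}]'

```text
clock: 22.6
position: [0.5236, 0.0497, 0.0656]
ee_rot: [1.0, -0.0, 0.001, 0.0]
ft_force: [-1.4, 0.2, 6.2]
grip_width: 0.464
grasp_force: 29.6
```

To row units: -0.289 m / 0.8 = -0.3613, -0.16 m / 0.8 = -0.2, -1.5708 rad / 2 = -0.7854.

Call:
move_arm --plan '[{"delta_pos":[0,0,-0.0375],"turn":[0,0,0],"fingers":1},{"delta_pos":[0,0,-0.1],"turn":[0,0,0],"fingers":1},{"delta_pos":[0,0,-0.1625],"turn":[0,0,0],"fingers":1},{"delta_pos":[0,-0.0375,-0.2],"turn":[0,0,-0.06],"fingers":1},{"delta_pos":[0,-0.1,-0.2],"turn":[0,0,-0.15],"fingers":1},{"delta_pos":[0,-0.15,-0.2],"turn":[0,0,-0.24],"fingers":1},{"delta_pos":[0,-0.2125,-0.2],"turn":[0,0,-0.33],"fingers":1},{"delta_pos":[0.0125,-0.2625,-0.2],"turn":[0,0,-0.42],"fingers":1},{"delta_pos":[0.0375,-0.3125,-0.2],"turn":[0,0,-0.51],"fingers":1},{"delta_pos":[0.0625,-0.35,-0.2],"turn":[0,0,-0.6],"fingers":1},{"delta_pos":[0.0863,-0.3613,-0.2],"turn":[0,0,-0.69],"fingers":1},{"delta_pos":[0.0863,-0.3613,-0.2],"turn":[0,0,-0.7854],"fingers":1}]'

```text
clock: 24.1
position: [0.5927, 0.3392, 0.2238]
ee_rot: [0.706, 0.708, -0.0, -0.0]
ft_force: [0.0, -0.1, -1.4]
grip_width: 0.468
grasp_force: 30.7
```

To row units: 0.183 m / 0.8 = 0.2288, 0.18 m / 0.8 = 0.225.

Call:
move_arm --plan '[{"delta_pos":[0,0,0],"turn":[0,0,0],"fingers":1},{"delta_pos":[0,0,0.0625],"turn":[0,0,0],"fingers":1},{"delta_pos":[0,0,0.125],"turn":[0,0,0],"fingers":1},{"delta_pos":[0,0,0.1875],"turn":[0,0,0],"fingers":1},{"delta_pos":[0,0,0.2125],"turn":[0,0,0],"fingers":1},{"delta_pos":[0,0,0.225],"turn":[0,0,0],"fingers":1},{"delta_pos":[0,0,0.2288],"turn":[0,0,0],"fingers":1},{"delta_pos":[0,0,0.2288],"turn":[0,0,0],"fingers":1}]'

```text
clock: 25.1
position: [0.5927, 0.3391, 0.0428]
ee_rot: [0.709, 0.706, 0.001, 0.0]
ft_force: [-0.3, 0.7, -1.0]
grip_width: 0.469
grasp_force: 30.7
```

To row units: 0.0038 m / 0.8 = 0.0048, 0.002 m / 0.8 = 0.0025.

Call:
move_arm --plan '[{"delta_pos":[0,0,0.0025],"turn":[0,0,0],"fingers":1},{"delta_pos":[0,0,0.0048],"turn":[0,0,0],"fingers":1},{"delta_pos":[0,0,0.0048],"turn":[0,0,0],"fingers":1},{"delta_pos":[0,0,0.0048],"turn":[0,0,0],"fingers":1}]'

```text
clock: 25.6
position: [0.5926, 0.339, 0.0397]
ee_rot: [0.708, 0.706, 0.001, 0.0]
ft_force: [-3.5, -2.7, 11.8]
grip_width: 0.465
grasp_force: 31.8
```

To row units: -0.209 m / 0.8 = -0.2613, -0.2 m / 0.8 = -0.25.

Call:
move_arm --plan '[{"delta_pos":[0,0,0],"turn":[0,0,0],"fingers":0},{"delta_pos":[0,0,0],"turn":[0,0,0],"fingers":0},{"delta_pos":[0,0,0],"turn":[0,0,0],"fingers":0},{"delta_pos":[0,0,0],"turn":[0,0,0],"fingers":0},{"delta_pos":[0,0,0],"turn":[0,0,0],"fingers":0},{"delta_pos":[0,0,-0.0375],"turn":[0,0,0],"fingers":0},{"delta_pos":[0,0,-0.1],"turn":[0,0,0],"fingers":0},{"delta_pos":[-0.0125,-0.0625,-0.15],"turn":[0,0,0],"fingers":0},{"delta_pos":[-0.025,-0.125,-0.15],"turn":[0,0,0],"fingers":0},{"delta_pos":[-0.0375,-0.1875,-0.15],"turn":[0,0,0],"fingers":0},{"delta_pos":[-0.04,-0.25,-0.15],"turn":[0,0,0],"fingers":0},{"delta_pos":[-0.04,-0.2613,-0.15],"turn":[0,0,0],"fingers":0}]'

```text
clock: 27.1
position: [0.3802, 0.3074, 0.1577]
ee_rot: [0.707, 0.707, -0.0, 0.001]
ft_force: [1.5, -0.6, 1.0]
grip_width: 1.0
grasp_force: 0.0
```

To row units: 0.119 m / 0.8 = 0.1488, 0.1 m / 0.8 = 0.125.

Call:
move_arm --plan '[{"delta_pos":[0,0,0],"turn":[0,0,0],"fingers":0},{"delta_pos":[0,0,0.0625],"turn":[0,0,0],"fingers":0},{"delta_pos":[0,0,0.125],"turn":[0,0,0],"fingers":0},{"delta_pos":[0,0,0.1488],"turn":[0,0,0],"fingers":0},{"delta_pos":[0,0,0.1488],"turn":[0,0,0],"fingers":0},{"delta_pos":[0,0,0.1488],"turn":[0,0,0],"fingers":0},{"delta_pos":[0,0,0.1488],"turn":[0,0,0],"fingers":1},{"delta_pos":[0,0,0.1488],"turn":[0,0,0],"fingers":1},{"delta_pos":[0,0,0.1488],"turn":[0,0,0],"fingers":1},{"delta_pos":[0,0,0.1488],"turn":[0,0,0],"fingers":1},{"delta_pos":[0,0,0.1488],"turn":[0,0,0],"fingers":1},{"delta_pos":[0,0,0.1488],"turn":[0,0,0],"fingers":1}]'

```text
clock: 28.6
position: [0.3833, 0.3075, 0.0393]
ee_rot: [0.708, 0.706, 0.0, 0.0]
ft_force: [-0.1, -1.6, 7.2]
grip_width: 0.467
grasp_force: 29.4
```

```bash
python3 look.py d1; python3 car.py d2 | grep -v coaster
```

```text
t blue [435.4 245.3] 642 z 0.053 [ 0.4144 -0.2949  0.053 ]
t orange [132.8 163.7] 668 z 0.052 [0.5822 0.3267 0.052 ]
s blue [375.5 175.7] 109 z 0.052 [ 0.4138 -0.2986  0.05  ]
s orange [165.3 263.6] 199 z 0.053 [0.5845 0.3433 0.051 ]
t knob 317 [0.6068 0.051  0.1449] [0.6068 0.0502 0.1449]
t w 47 [ 0.637  -0.0203  0.0769] [ 0.6367 -0.0214  0.0767]
t k 70 [0.6353 0.1251 0.0777] [0.6352 0.1247 0.0768]
t bay [252 181  29  28 652] [0.5225 0.0493 0.0296]
s bay [257 215  23  15 281] [0.5238 0.048  0.0302]
[-0.113  0.361 -0.737  1.983  0.307  0.909 -1.013] [0.3833 0.3076 0.0393] [7.084e-01 7.058e-01 5.000e-04 4.000e-04]
```

View pics/d1.png

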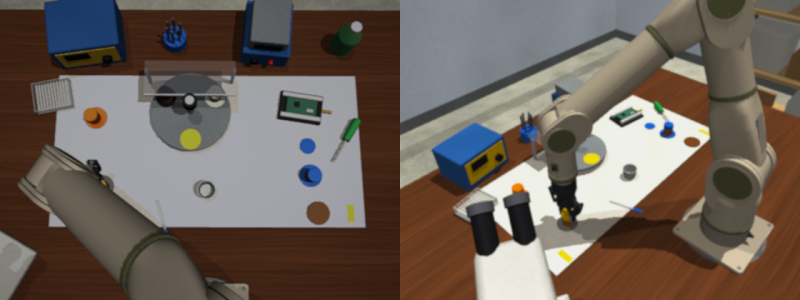

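To row units: -0.258 m / 0.8 = -0.3225, 0.139 m / 0.8 = 0.1738, 1.5708 rad / 2 = 0.7854.

Call:
move_arm --plan '[{"delta_pos":[0,0,-0.0375],"turn":[0,0,0],"fingers":1},{"delta_pos":[0,0,-0.1],"turn":[0,0,0],"fingers":1},{"delta_pos":[0,0.025,-0.1625],"turn":[0,0,0.05],"fingers":1},{"delta_pos":[-0.025,0.0625,-0.2],"turn":[0,0,0.13],"fingers":1},{"delta_pos":[-0.075,0.0875,-0.2],"turn":[0,0,0.22],"fingers":1},{"delta_pos":[-0.125,0.1125,-0.2],"turn":[0,0,0.31],"fingers":1},{"delta_pos":[-0.175,0.1375,-0.2],"turn":[0,0,0.4],"fingers":1},{"delta_pos":[-0.225,0.1563,-0.2],"turn":[0,0,0.49],"fingers":1},{"delta_pos":[-0.275,0.1688,-0.2],"turn":[0,0,0.58],"fingers":1},{"delta_pos":[-0.3125,0.1738,-0.2],"turn":[0,0,0.67],"fingers":1},{"delta_pos":[-0.3225,0.1738,-0.2],"turn":[0,0,0.75],"fingers":1},{"delta_pos":[-0.3225,0.1738,-0.2],"turn":[0,0,0.7854],"fingers":1}]'

```text
clock: 30.3
position: [0.5208, 0.0478, 0.1985]
ee_rot: [1.0, -0.004, -0.0, 0.0]
ft_force: [0.3, 1.0, -0.7]
grip_width: 0.469
grasp_force: 30.9
```

To row units: 0.13 m / 0.8 = 0.1625, 0.125 m / 0.8 = 0.1563.

Call:
move_arm --plan '[{"delta_pos":[0,0,0],"turn":[0,0,0],"fingers":1},{"delta_pos":[0,0,0.05],"turn":[0,0,0],"fingers":1},{"delta_pos":[0,0,0.1],"turn":[0,0,0],"fingers":1},{"delta_pos":[0,0,0.1375],"turn":[0,0,0],"fingers":1},{"delta_pos":[0,0,0.1563],"turn":[0,0,0],"fingers":1},{"delta_pos":[0,0,0.1625],"turn":[0,0,0],"fingers":1},{"delta_pos":[0,0,0.1625],"turn":[0,0,0],"fingers":1}]'

```text
clock: 31.18
position: [0.5214, 0.0491, 0.0692]
ee_rot: [1.0, -0.001, 0.0, -0.0]
ft_force: [0.7, 1.5, -1.3]
grip_width: 0.466
grasp_force: 30.9
```

To row units: -0.14 m / 0.8 = -0.175, -0.08 m / 0.8 = -0.1.

Call:
move_arm --plan '[{"delta_pos":[0,0,0.0025],"turn":[0,0,0],"fingers":1},{"delta_pos":[0,0,0.0053],"turn":[0,0,0],"fingers":1},{"delta_pos":[0,0,0.0053],"turn":[0,0,0],"fingers":1},{"delta_pos":[0,0,0.0053],"turn":[0,0,0],"fingers":1},{"delta_pos":[0,0,0.0053],"turn":[0,0,0],"fingers":0},{"delta_pos":[0,0,0.0053],"turn":[0,0,0],"fingers":0},{"delta_pos":[0,0,0.0053],"turn":[0,0,0],"fingers":0},{"delta_pos":[0,0,0.0053],"turn":[0,0,0],"fingers":0},{"delta_pos":[0,0,0.0053],"turn":[0,0,0],"fingers":0},{"delta_pos":[0,0,-0.0375],"turn":[0,0,0],"fingers":0},{"delta_pos":[0,0,-0.1],"turn":[0,0,0],"fingers":0},{"delta_pos":[0,0,-0.175],"turn":[0,0,0],"fingers":0}]'

```text
clock: 32.67
position: [0.5202, 0.0488, 0.2094]
ee_rot: [1.0, -0.002, -0.001, 0.0]
ft_force: [1.3, -0.2, -0.4]
grip_width: 0.995
grasp_force: 0.0
```

To row units: 0.22 m / 0.8 = 0.275, 0.18 m / 0.8 = 0.225, -0.5 rad / 2 = -0.25.

Call:
move_arm --plan '[{"delta_pos":[0,0.075,-0.0375],"turn":[0,0,-0.075],"fingers":0},{"delta_pos":[-0.025,0.15,-0.0375],"turn":[0,0,-0.15],"fingers":0},{"delta_pos":[-0.025,0.225,-0.0375],"turn":[0,0,-0.225],"fingers":0},{"delta_pos":[-0.025,0.275,-0.0375],"turn":[0,0,-0.25],"fingers":0},{"delta_pos":[-0.025,0.275,-0.0375],"turn":[0,0,-0.25],"fingers":0},{"delta_pos":[-0.025,0.275,-0.0375],"turn":[0,0,-0.25],"fingers":0},{"delta_pos":[-0.025,0.275,-0.0375],"turn":[0,0,-0.25],"fingers":0}]'

```text
clock: 33.55
position: [0.5004, -0.1696, 0.2386]
ee_rot: [0.969, 0.247, 0.0, -0.0]
ft_force: [-0.5, 0.0, 0.3]
grip_width: 0.994
grasp_force: 0.0
```

```bash
python3 look.py e1; python3 car.py e2
python3 - <<'E'
from h import *
t,s=camera("top"),camera("side")
for n,c in(("t",t),("s",s)):
  P=cloud(c)
  for nm,x,y in(("orange",.592,.338),("blue",.4185,-.307)):
    q=P[(P[:,:,2]>.046)&(P[:,:,2]<.06)&(np.hypot(P[:,:,0]-x,P[:,:,1]-y)<.045)]
    if len(q):print(n,nm,len(q),np.median(q,0).round(4),((np.percentile(q,98,0)+np.percentile(q,2,0))/2).round(4))
E
```

```text
t orange [132.8 163.8] 680 z 0.052 [0.582  0.3267 0.052 ]
s blue [375.7 175.8] 106 z 0.053 [ 0.4123 -0.2973  0.051 ]
s orange [253.8 189.7] 47 z 0.054 [ 0.6335 -0.0093  0.052 ]
s orange [215.8 214.2] 58 z 0.051 [0.6355 0.1346 0.049 ]
s orange [269.5 221.3] 100 z 0.055 [0.5028 0.063  0.053 ]
s orange [165.3 263.7] 199 z 0.053 [0.5842 0.3435 0.051 ]
t knob 322 [0.6069 0.0509 0.1446] [0.6072 0.0502 0.145 ]
t near 317 [0.5183 0.0486 0.078 ] [0.5183 0.0488 0.0775]
t w 48 [ 0.637  -0.0203  0.0772] [ 0.6364 -0.0214  0.0773]
t k 68 [0.636  0.125  0.0772] [0.6354 0.1254 0.0769]
t coaster_o [118 151  31  28 677] [0.5939 0.3402 0.004 ] [0.5932 0.3393 0.0318]
s knob 111 [0.6052 0.0501 0.1441] [0.6072 0.0509 0.1447]
s near 137 [0.5164 0.0512 0.077 ] [0.5177 0.0505 0.0766]
s w 56 [ 0.6411 -0.0253  0.0771] [ 0.6436 -0.0262  0.0772]
s k 94 [0.6446 0.127  0.0773] [0.6427 0.1248 0.077 ]
[ 0.503  0.138 -0.286  1.709  0.04   1.3   -0.864] [ 0.5003 -0.1703  0.2386] [9.692e-01 2.463e-01 1.000e-04 1.000e-04]
t orange 302 [0.5901 0.3419 0.0515] [0.5902 0.3424 0.0513]
s orange 177 [0.5873 0.3438 0.0515] [0.5888 0.3433 0.0511]
s blue 99 [ 0.4134 -0.3041  0.0512] [ 0.4155 -0.3034  0.0507]
```

View pics/e1.png

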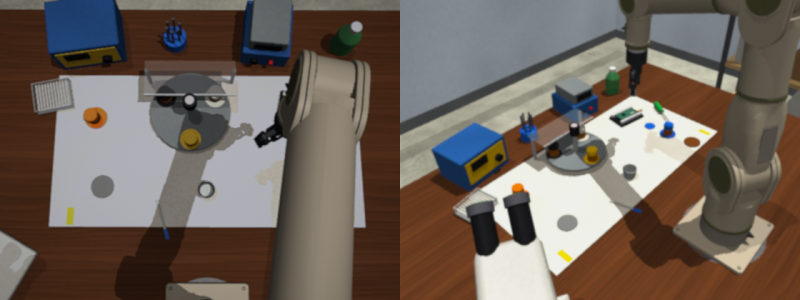

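The last pictures show every pot upright and in its place. Orange is 5 mm off its coaster centre, blue about 5 mm and yellow about 4 mm, and the white and black pots are in their bays.

```bash
python3 -c "
from workcell import *
print(hand_in())"
```

```text
the job is handed in; nothing more can be done
None
```

The job is handed in; the interface gave no verdict, but by the last camera measurements orange, blue and yellow stand upright within about 5 mm of their home centres, white and black are in their bays, and the gripper is open and clear.

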